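Change over the heads of a five-spindle sample mixer

TASK

Put the mixer's brake on by tipping its lever all the way away from you, then make the round head and the square head change places on their splined spindles, and fit every loose cross head that lies on the bench onto a spindle that was empty at the start. Each head must be turned until its slots line up with the spindle's teeth and pushed fully home on the flange; only when all heads are home tip the lever all the way back towards you, and never lift a head while the lever is towards you. Do not knock over the brown bottle that stands near the loose heads.

Things in the scene. Friction and masses are not known exactly. Their poses are not given: they have to be found in the camera images.
- mixer: grey mixer housing, 210 mm (its x) by 290 mm (its y), 30 mm high, fixed; origin in the centre of its underside, x away from the robot. On it five spindles: three in the back row, two in front, 95 mm apart along y, 110 mm from row to row, which head is where varies. Between the front two is the brake lever.
- brake_lever (a joint): 0 = leaning towards the robot (run), 1.0 rad = leaning away (brake on). About 1 N moves it; stays where left. Pivot at x -65, y 0, z +52 mm in the mixer's frame; the ball's centre is 75 mm from the pivot, 0.5 rad from upright at either end, swinging in the mixer's x-z plane.
- brake_lever_tip (a point): centre of the black ball (26 mm across) on the end of the brake lever; the rod below it is 10 mm thick.
- round_head_c (a point): head with a round drum, 72 mm across, seated on spindle_1 at the start. All heads: metal, 94 mm tall, 0.15 to 0.31 kg. From below: socket 0 to 32 mm, drum 32 to 54 mm, black wing grip 54 to 94 mm, 50 mm long along x, 16 mm thick along y; pinch it across its thickness from above, fingertips above the drum. Point: on its axis, half-way up, 47 mm above its underside; x along the grip, z up.
- square_head_c (a point): head with a square drum, 66 by 66 mm, seated on spindle_2 at the start; otherwise like the round head. All heads' socket: four 24 mm square jaws, on which a head stands, leave a cross of slots 12 mm wide along the head's x and y axes, 32 mm deep, open at the sides; so a head fits a spindle in four quarter turns. Point: on its axis, half-way up, 47 mm above its underside; x along the grip, z up.
- cross_head_1_c (a point): head with a cross-shaped drum (two bars 76 by 22 mm along x and y), standing loose on the bench beside the mixer, or absent; the cross heads are all alike, with grip, socket and height as the round and square heads. Point: on its axis, half-way up, 47 mm above its underside; x along the grip, z up.
- cross_head_2_c (a point): head with a cross-shaped drum (two bars 76 by 22 mm along x and y), standing loose on the bench beside the mixer, or absent; the cross heads are all alike, with grip, socket and height as the round and square heads. Point: on its axis, half-way up, 47 mm above its underside; x along the grip, z up.
- cross_head_3_c (a point): head with a cross-shaped drum (two bars 76 by 22 mm along x and y), standing loose on the bench beside the mixer, or absent; the cross heads are all alike, with grip, socket and height as the round and square heads. Point: on its axis, half-way up, 47 mm above its underside; x along the grip, z up.
- spindle_1: holds the round head at the start. Steel, fixed, does not turn. Origin on its axis under its flange (84 mm across, 6 mm thick); z up. Above it four teeth along its x and y, 9 mm thick, 40 mm tip to tip, tapering to 3 mm over the top 9 mm, ending at z 34 mm. Play 1.5 mm a side, 4 degrees. A head's centre is at z 53 mm fully home, 81 mm resting on the teeth unengaged.
- spindle_2: holds the square head at the start. Steel, fixed, does not turn. Origin on its axis under its flange (84 mm across, 6 mm thick); z up. Above it four teeth along its x and y, 9 mm thick, 40 mm tip to tip, tapering to 3 mm over the top 9 mm, ending at z 34 mm. Play 1.5 mm a side, 4 degrees. A head's centre is at z 53 mm fully home, 81 mm resting on the teeth unengaged.
- spindle_3: empty at the start. Steel, fixed, does not turn. Origin on its axis under its flange (84 mm across, 6 mm thick); z up. Above it four teeth along its x and y, 9 mm thick, 40 mm tip to tip, tapering to 3 mm over the top 9 mm, ending at z 34 mm. Play 1.5 mm a side, 4 degrees. A head's centre is at z 53 mm fully home, 81 mm resting on the teeth unengaged.
- spindle_4: empty at the start. Steel, fixed, does not turn. Origin on its axis under its flange (84 mm across, 6 mm thick); z up. Above it four teeth along its x and y, 9 mm thick, 40 mm tip to tip, tapering to 3 mm over the top 9 mm, ending at z 34 mm. Play 1.5 mm a side, 4 degrees. A head's centre is at z 53 mm fully home, 81 mm resting on the teeth unengaged.
- spindle_5: empty at the start. Steel, fixed, does not turn. Origin on its axis under its flange (84 mm across, 6 mm thick); z up. Above it four teeth along its x and y, 9 mm thick, 40 mm tip to tip, tapering to 3 mm over the top 9 mm, ending at z 34 mm. Play 1.5 mm a side, 4 degrees. A head's centre is at z 53 mm fully home, 81 mm resting on the teeth unengaged.
- solvent_c (a point): brown plastic bottle with a black cap, 47 mm across, 115 mm tall, a bystander; this point is half-way up its axis.
- dish_c (a point): white flat dish, 65 mm across, 15 mm high, on the bench among the loose heads, a bystander; this point is its centre.
There are look-alikes about, which are no part of the job. What is shaped like the part that bears cross_head_2_c but orange is not meant.

How it is judged:
By the outcome, as a careful person would: the job done as asked, in the order asked, and still so for the second after the job is handed in, with the robot touching nothing.
Of cross_head_1, cross_head_2, cross_head_3 only 2 to 3 are there at a start; the rules pass over those that are not, and their reading is None.
At some moment in a run one of cross_head_1, cross_head_2, cross_head_3 may be knocked a few centimetres aside while the robot is not near it.
It also fails if it takes over 200 s, if anything falls off the work surface, if the arm or the gripper's body presses on something with over 40 N, if the wrist force passes 120 N, or if a joint passes its speed limit or range.

ROBOT

A 7-joint arm with a two-finger parallel gripper is mounted at the origin on a cart in front of the work surface, level with it; the furniture and walls round the work are solid. World frame = base frame: x ahead of the robot, y to its left, z up, the work surface at z = 0. Lengths are in mm, angles in rad, forces in N, time in s.
With the tool pointing down it reaches from about 400 to 925 mm from the base axis. Payload 5.6 kg.
Tool frame: the origin (TCP) lies midway between the tips of the shut fingers; the grasp point (between the pads) lies env.grip_point_offset behind it (env.grip_point_offset is the distance from the TCP to the grasp point, in mm); z points along the fingers, y is the line along which they close (so a half turn about z gives the same grasp; the last joint's range is limited). The gripper opens to 85 mm and grips with 20 to 120 N. Pads are 22 mm wide; open, the fingers measure 114 mm over their backs; the gripper's body (76 mm by 85 mm) begins 54 mm behind the grasp point. The pads swing forward as they close: fully open they stand 13 mm farther back than shut.
Start: joints at [1.086, 0.468, -0.012, 1.603, 0.006, 1.071, -0.056], TCP at [277.881, -587.614, 231.29] pointing down, gripper open.
Joint ranges: [-2.53, 2.53], [-0.31, 2.02], [-1.57, 1.55], [0.28, 2.44], [-1.29, 4.43], [0.15, 1.84], [-2.92, 2.92]. Speed limits (rad/s): [2.57, 2.57, 3.14, 3.14, 3.14, 3.14, 3.14].

INTERFACE

Orientations are given as [roll, pitch, yaw] about the fixed x, y, z axes, in that order (R = Rz(yaw) Ry(pitch) Rx(roll)).
In Python, from bench import env, solver, imaging, current_t, current_joint_positions, current_joint_velocities, current_effort, current_ee_pos, current_ee_rot, current_wrist_force, current_ft_torque, current_width, current_gripper_force gives the robot as it stands. Calls block until the motion is done:
- env.move_pose(position, orientation): joint-space move of the TCP to a pose.
- env.move_l(position, ori=None, max_speed=150, until_force=None): straight line of the TCP; ori=None keeps the orientation; max_speed is the mean speed in mm/s. With until_force (N) it stops when the force on the tool has changed by that much, and returns True; else False.
- env.movej(angles): joint-space move.
- env.release() and env.grasp(): open the fingers fully, or close them until they stop; the grip force is fixed at half the most.
- env.dwell(seconds).
- solver.ik(position, orientation): joint angles nearest the present ones, or None.
- imaging.grab_frame(name): name is "scene" or "top" or "wrist"; returns the picture (480x640x3 uint8, blue, green, red); there is no depth.
- imaging.get_calibration(name): a dict with "fovy" (degrees; the focal length in pixels is half the picture's height over the tangent of half this angle, whatever the lens; pixels are square), "cx", "cy" (the principal point, pixels), "R" (3x3) and "t" (3): a world point X has camera coordinates R X + t. Camera axes: x right, y down, z forward; pixel columns grow to the right and rows downward; lengths in mm; the calibration is good to about 2 mm. A picture is of the moment at which its call begins: read the wrist's pose just before it. get_calibration takes no time and is no camera call; for the wrist camera it gives the pose at the moment of the call.
A pose or a line that the arm cannot do raises env.PlanningError and nothing moves.
- env.finish_job(): hands the job in; it is judged then, once.
Readings, each from a call of its own:
- current_t(): time.
- current_joint_positions(): joint angles.
- current_joint_velocities(): joint speeds.
- current_effort(): joint torques, N m.
- current_ee_pos(): TCP position.
- current_ee_rot(): TCP orientation.
- current_wrist_force(): force on the tool from outside, world axes, zero at the start.
- current_ft_torque(): the same for the moment, N m.
- current_width(): finger opening in mm.
- current_gripper_force(): force on a finger pad.
Only numpy, scipy, OpenCV 4.12 (cv2) and the standard library are available. Lean on these libraries where they do the work, as an engineer would, in place of code of your own. Each camera call takes 0.05 s, during which the arm holds its last target. There are 200 camera calls.

## Working session

There is one attempt and no reset: what is moved stays moved. The work goes in short steps, each a Python script; the robot and the scene stay as the last script left them, time stands still between calls to the robot, and variables do not carry over. Pictures are saved under pics/ and viewed, at most 14 in all, crops included, and the job is handed in when it is done.

```bash
ls; mkdir -p pics
python3 - <<'E'
from bench import *
import cv2
for n in ("scene","top","wrist"):
    c=imaging.get_calibration(n); print(n,{k:(v.round(4).tolist() if hasattr(v,'round') and hasattr(v,'tolist') else v) for k,v in c.items()})
    cv2.imwrite(f"pics/{n}0.png",imaging.grab_frame(n))
print(env.grip_point_offset,current_ee_pos(),current_ee_rot(),current_t())
E
```

```text
pics
scene {'fovy': 57.29982128160364, 'cx': 313.9559741133428, 'cy': 238.2185292308298, 'R': [[-0.7458, -0.666, 0.0164], [-0.3726, 0.3966, -0.839], [0.5522, -0.6318, -0.5439]], 't': [253.8445, 338.709, 488.06]}
top {'fovy': 48.80895038964543, 'cx': 327.6146892076349, 'cy': 241.95176035940074, 'R': [[0.0035, -0.9997, 0.0256], [-0.9955, -0.0059, -0.095], [0.0951, -0.0251, -0.9951]], 't': [-216.4995, 536.1228, 1204.4977]}
wrist {'fovy': 67.51685093275361, 'cx': 319.5035454319534, 'cy': 244.48895414050799, 'R': [[0.4281, -0.9037, -0.002], [-0.8546, -0.4056, 0.3242], [-0.2938, -0.1371, -0.946]], 't': [-649.1545, -42.5511, 381.1555]}
18.700000000000003 [ 277.67047401 -587.23114881  230.5301498 ] [-3.14019772e+00  1.24564712e-04  4.41737143e-01] 0.15
```

View pics/scene0.png

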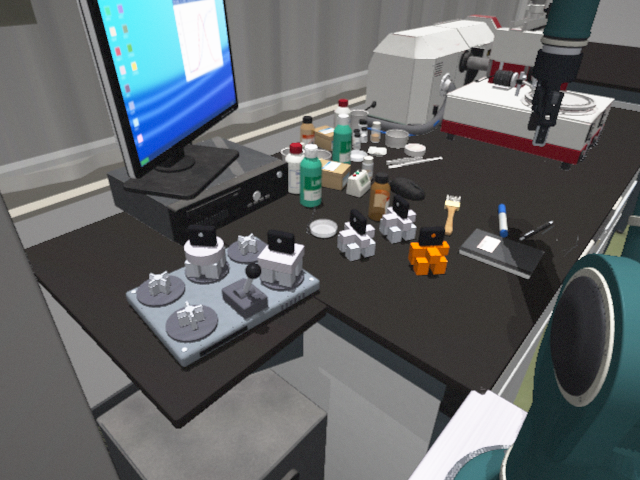

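View pics/top0.png

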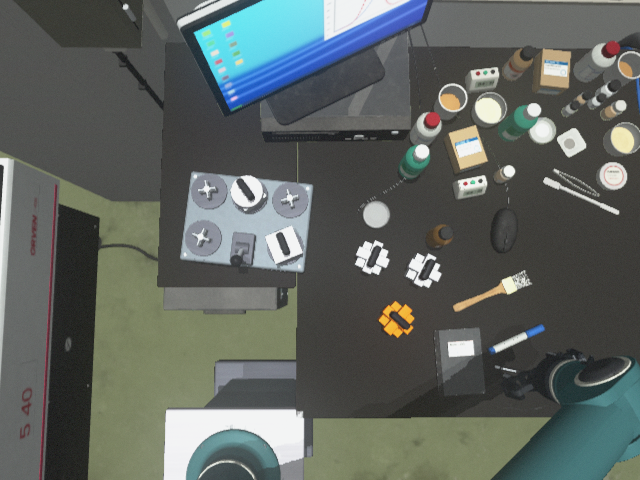

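```bash
cat > h.py <<'E'
from bench import *
import numpy as np, cv2
def pix2w(n,uv,z,c=None):
    c=c or imaging.get_calibration(n); f=240/np.tan(np.radians(c['fovy'])/2)
    R=np.array(c['R']);t=np.array(c['t'])
    d=R.T@np.array([(uv[0]-c['cx'])/f,(uv[1]-c['cy'])/f,1]); o=-R.T@t
    return o+d*(z-o[2])/d[2]
def w2pix(n,X,c=None):
    c=c or imaging.get_calibration(n); f=240/np.tan(np.radians(c['fovy'])/2)
    p=np.array(c['R'])@np.array(X,float)+np.array(c['t']); return np.array([c['cx']+f*p[0]/p[2],c['cy']+f*p[1]/p[2]])
E
python3 - <<'E'
from h import *
im=cv2.imread('pics/top0.png')
cv2.imwrite('pics/c1.png',cv2.resize(im[160:345,170:450],None,fx=2.85,fy=2.85,interpolation=cv2.INTER_CUBIC))
for n,uv,z in [('c1',(193,172),30),('c2',(313,184),30),('c3',(304,270),30),('c4',(181,260),30),('x1',(373,257),94),('x2',(425,268),94),('or',(398,319),94),('bot',(442,232),115),('dish',(376,214),15),('round',(247,190),130),('sq',(283,241),130),('s',(207,189),64),('ball',(236,261),118)]:
    print(n,pix2w('top',uv,z).round(0))
E
```

```text
c1 [700. 102.  30.]
c2 [ 674. -179.   30.]
c3 [ 471. -160.   30.]
c4 [493. 124.  30.]
x1 [ 498. -313.   94.]
x2 [ 474. -427.   94.]
or [ 363. -367.   94.]
bot [ 552. -461.  115.]
dish [ 606. -329.   15.]
round [639. -38. 130.]
sq [ 529. -116.  130.]
s [653.  61.  64.]
ball [486. -15. 118.]
```

View pics/c1.png

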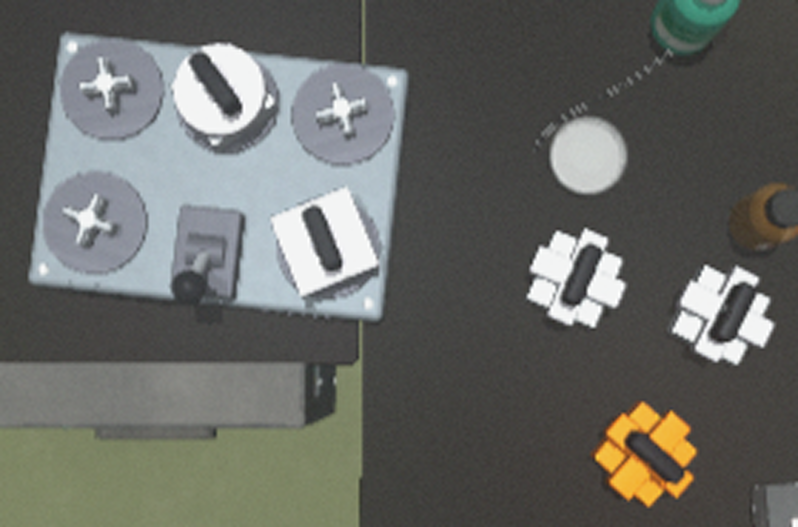

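```bash
cat >> h.py <<'E'
TH=-0.097; MC=np.array([584.5,-28.]); PI=np.pi
def m2w(x,y,z=0):
    c,s=np.cos(TH),np.sin(TH); return np.array([MC[0]+c*x-s*y,MC[1]+s*x+c*y,z])
E
python3 - <<'E'
from h import *
from scipy.spatial.transform import Rotation as Ro
c=imaging.get_calibration('wrist'); p=current_ee_pos(); r=Ro.from_euler('xyz',current_ee_rot())
R=np.array(c['R']); cam=-R.T@np.array(c['t']); print('cam in tool',r.inv().apply(cam-p).round(1),'axis in tool',r.inv().apply(R[2]).round(3))
for xy in [(-55,95),(55,0),(55,-95)]: print(m2w(*xy))
env.grasp()
env.move_pose(m2w(-150,0,250),[PI,0,TH])
env.move_l(m2w(-150,0,108))
print(current_wrist_force())
h=env.move_l(m2w(-30,0,108),max_speed=60,until_force=8); print(h,current_ee_pos(),current_wrist_force(), 'target contact',m2w(-53,0,108))
print(current_t(),current_joint_positions())
E
```

```text
cam in tool [ 8.380e+01  1.000e-01 -1.427e+02] axis in tool [-0.324 -0.     0.946]
[538.95910082  71.88006058   0.        ]
[639.24145532 -33.32663777   0.        ]
[ 630.04089918 -127.88006058    0.        ]
[-0.08759774 -0.75512225 -0.93303597]
True [530.63805659 -22.83660181 106.89343944] [-0.62853178 -0.49443746  0.22650878] target contact [531.74914306 -22.86705815 108.        ]
5.6083 [ 0.27678695  0.4757188  -0.36738338  1.96589201  0.24354387  0.74829531
 -1.90188145]
```

```bash
cat >> h.py <<'E'
import json
def snap(fn):
    c=imaging.get_calibration('wrist'); im=imaging.grab_frame('wrist'); cv2.imwrite(f'pics/{fn}.png',im)
    json.dump({k:np.array(v).tolist() for k,v in c.items()},open(f'pics/{fn}.json','w')); return im,c
def cal(fn): return json.load(open(f'pics/{fn}.json'))
E
python3 - <<'E'
from h import *
env.move_l(m2w(-70,0,108)); env.move_l(m2w(-70,0,250))
env.release()
p=m2w(-43,0,260)
env.move_pose(p,[PI,0,TH+PI]); print(current_joint_positions())
env.dwell(.2); snap('w1')
env.move_pose([485-43,-370,260],[PI,0,PI]); env.dwell(.2); snap('w2')
print(current_joint_positions(),current_t())
E
```

```text
[ 0.91875289  0.63075148 -1.3105518   1.78434658  0.64535243  1.24591906
  0.9039814 ]
[ 1.52265143  0.71807376 -1.32644713  1.7046285   0.72212433  1.30941935
  1.62086999] 11.9
```

View pics/w1.png

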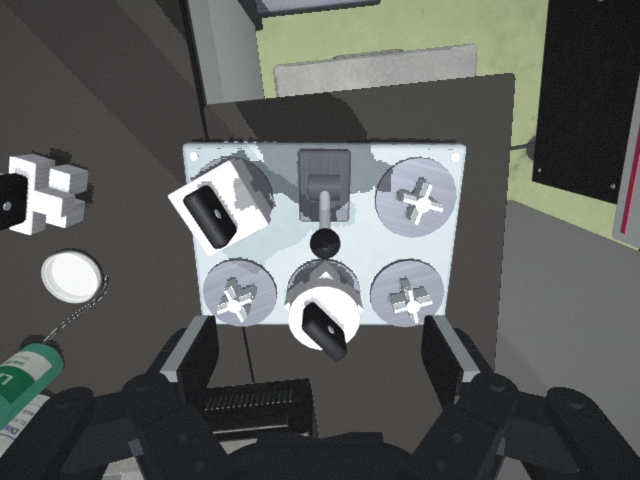

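View pics/w2.png

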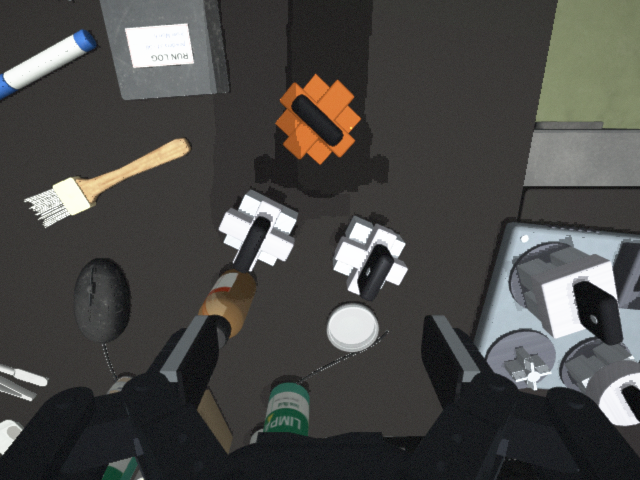

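Run:
```python
from h import *
im=cv2.imread('pics/w1.png'); b=cv2.imread('pics/w2.png')
cv2.imwrite('pics/c2.png',cv2.resize(im[150:370,170:470],None,fx=2.66,fy=2.66,interpolation=cv2.INTER_CUBIC))
a=[im[155:235,375:465],im[250:330,195:285],im[250:330,363:453],im[150:260,160:280],im[280:370,275:375]]
tiles=[cv2.resize(x,(390,290),interpolation=cv2.INTER_CUBIC) for x in (im[155:230,370:470],im[255:330,190:290],im[255:330,357:457],)]
# heads tile
tiles.append(cv2.resize(b[180:310,210:420],(390,290),interpolation=cv2.INTER_CUBIC))
cv2.imwrite('pics/c3.png',np.vstack([np.hstack(tiles[:2]),np.hstack(tiles[2:])]))
```

```text
(no output)
```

View pics/c2.png

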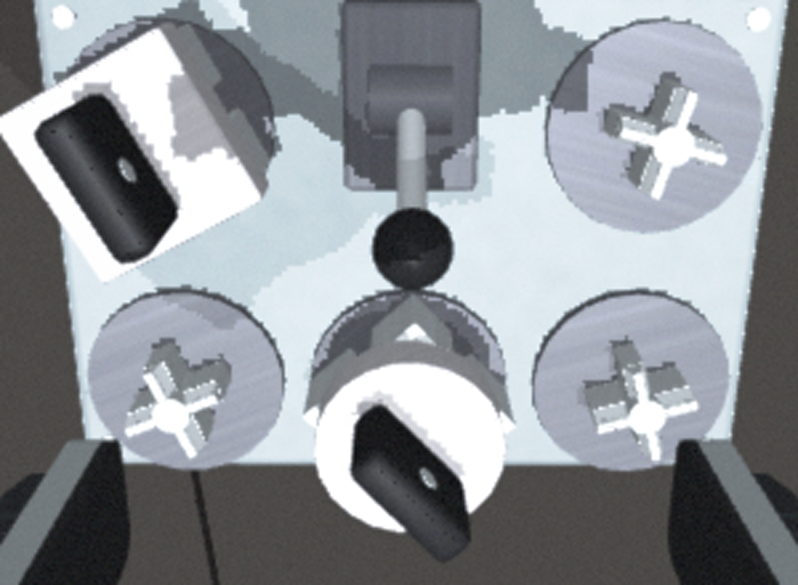

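View pics/c3.png

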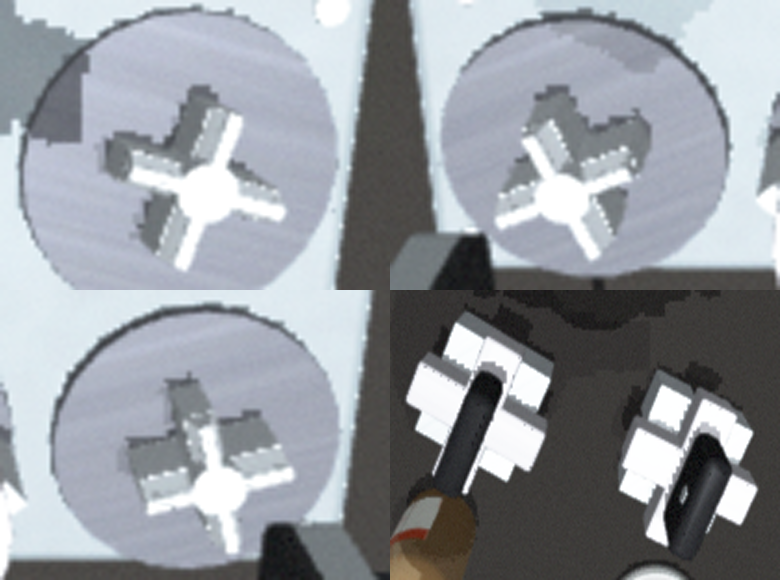

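```bash
cat >> h.py <<'E'
def w1p(u,v,z): return pix2w('wrist',(170+u/2.66,150+v/2.66),z,cal('w1'))
def look(xy,ztop,yaw,fn,ztcp=200,off=84.,move=env.move_pose):
    d=np.array([np.cos(yaw),np.sin(yaw)]); p=np.array(xy[:2])-off*d
    move([p[0],p[1],ztcp],[PI,0,yaw]); env.dwell(.15); return snap(fn)
def rectify(im,c,xy,z,half=50,ppm=3):
    """metric patch at height z centred on xy: row = -x world, col = -y world"""
    n=int(2*half*ppm)
    src=np.float32([w2pix('wrist',[xy[0]+a,xy[1]+b,z],c) for a,b in ((half,half),(half,-half),(-half,-half),(-half,half))])
    H=cv2.getPerspectiveTransform(src,np.float32([[0,0],[n,0],[n,n],[0,n]])); return cv2.warpPerspective(im,H,(n,n),flags=cv2.INTER_CUBIC)
def grip_at(im,c,xy,z,ppm=3):
    """centre and yaw of dark grip near xy, top at height z"""
    p=rectify(im,c,xy,z); g=cv2.cvtColor(p,cv2.COLOR_BGR2GRAY)
    n,l,st,ce=cv2.connectedComponentsWithStats((g<90).astype(np.uint8))
    h=g.shape[0]/2
    i=min((k for k in range(1,n) if 1000<st[k,4]<16000),key=lambda k:np.hypot(*(ce[k]-h)))
    (u,v),(w,hh),a=cv2.minAreaRect(cv2.findContours((l==i).astype(np.uint8),0,1)[0][0])
    b=cv2.boxPoints(((u,v),(w,hh),a)); e=max((b[1]-b[0],b[2]-b[1]),key=np.linalg.norm)
    cv2.polylines(p,[b.astype(int)],True,(0,0,255),1)
    yaw=np.arctan2(-e[0],-e[1]); yaw=(yaw+PI/2)%PI-PI/2
    return np.array([xy[0]-(v-h)/ppm,xy[1]-(u-h)/ppm]),yaw,(max(w,hh)/ppm,min(w,hh)/ppm),p
def spindle_at(im,c,xy,z=64,ppm=3):
    p=rectify(im,c,xy,z); g=cv2.GaussianBlur(cv2.cvtColor(p,cv2.COLOR_BGR2GRAY),(3,3),0).astype(float); h=g.shape[0]/2
    v,u=np.mgrid[:g.shape[0],:g.shape[1]]; X=-(v-h)/ppm; Y=-(u-h)/ppm
    def tmpl(q):
        dx,dy=X-q[0],Y-q[1]; a=np.cos(q[2])*dx+np.sin(q[2])*dy; b=-np.sin(q[2])*dx+np.cos(q[2])*dy
        T=((abs(a)<20)&(abs(b)<1.8))|((abs(b)<20)&(abs(a)<1.8)); return cv2.GaussianBlur(T.astype(float),(7,7),0),(dx**2+dy**2<26**2)
    def score(q):
        T,M=tmpl(q); return -np.corrcoef(T[M],g[M])[0,1]
    best=min(((score((a,b,t)),a,b,t) for a in range(-8,9,2) for b in range(-8,9,2) for t in np.arange(0,PI/2,PI/24)))
    from scipy.optimize import minimize
    r=minimize(score,best[1:],method='Nelder-Mead',options=dict(initial_simplex=np.array(best[1:])+np.array([[0,0,0],[1.5,0,0],[0,1.5,0],[0,0,.08]])))
    q=r.x
    for k in range(4):
        t=q[2]+k*PI/2; cv2.line(p,(int(h-q[1]*ppm),int(h-q[0]*ppm)),(int(h-(q[1]+20*np.sin(t))*ppm),int(h-(q[0]+20*np.cos(t))*ppm)),(0,0,255),1)
    return np.array([xy[0]+q[0],xy[1]+q[1]]),(q[2]+PI/4)%(PI/2)-PI/4,-r.fun,p
E
python3 - <<'E'
from h import *
P={}
for n,fl,hub in [('A',(654,126),(675,147)),('B',(186,380),(173,415)),('C',(631,381),(650,415))]:
    print(n,w1p(*fl,36).round(1),w1p(*hub,64).round(1)); P[n]=w1p(*fl,36)
print('sq',w1p(134,156,90).round(1),'rd',w1p(411,447,90).round(1))
M={'A':(-55,95),'B':(55,-95),'C':(55,95)}
# fit mixer
a=np.array([complex(*M[k]) for k in 'ABC']); b=np.array([complex(*P[k][:2]) for k in 'ABC'])
d=b-b.mean(); s=a-a.mean(); rot=(d*s.conj()).sum()/(abs(s)**2).sum(); t=b.mean()-rot*a.mean()
print('scale',abs(rot),'th',np.angle(rot),'c',t,'res',abs(b-rot*a-t))
for x,y in [(-55,-95),(55,0)]: print(rot*complex(x,y)+t)
print('mon',pix2w('top',(230,113),200),pix2w('top',(230,113),300))
E
```

```text
A [542.1  76.3  36. ] [544.1  76.8  64. ]
B [ 632.6 -122.9   36. ] [ 634.1 -122.4   64. ]
C [651.3  65.6  36. ] [652.4  66.6  64. ]
sq [ 523.3 -110.5   90. ] rd [642.4 -28.4  90. ]
scale 0.9967647446683406 th -0.09841688572087305 c (587.3697641306686-23.265573245074215j) res [0.05887408 0.03408499 0.06802899]
(523.5086702823619-112.11329220776543j)
(641.9265392735059-28.652284074556498j)
mon [784.09012404  -9.31913416 200.        ] [749.56945401 -25.77877647 300.        ]
```

Run:
```python
from h import *
env.move_l([442,-330,280])
T={'sq':(523.4,-111.5),'rd':(642,-28.5),'B':(633,-123),'C':(652,66),'A':(543,76.5)}
out=[];res={}
for k in ['sq','B','rd','C','A']:
    z=130 if k in('sq','rd') else 64
    im,c=look(T[k],z,0.0,'n_'+k,ztcp=230 if z==130 else 200)
    r=(grip_at if z==130 else spindle_at)(im,c,T[k],z); out.append(r[3]); res[k]=[*r[0],r[1]]; print(k,r[0].round(1),np.degrees(r[1]).round(1),r[2])
json.dump(res,open('res.json','w'))
print(current_t(),current_joint_positions().round(2))
out.append(out[0]*0)
cv2.imwrite('pics/m1.png',cv2.resize(np.vstack([np.hstack(out[:3]),np.hstack(out[3:])]),(800,533)))
```

```text
sq [ 524.6 -113. ] 23.0 (48.04554748535156, 15.075356801350912)
B [ 634.3 -124. ] 17.3 0.7918614684291223
rd [643.4 -29.5] 36.7 (48.28068542480469, 15.130953470865885)
C [653.3  65. ] 10.3 0.788085071616023
A [543.9  76. ] -20.9 0.765393355442308Traceback (most recent call last):
  File "<stdin>", line 9, in <module>
    for chunk in iterable:
                 ^^^^^^^^
    yield from _iterencode_dict(o, _current_indent_level)
    yield from chunks
    yield from chunks
    o = _default(o)
    raise TypeError(f'Object of type {o.__class__.__name__} '
                    f'is not JSON serializable')
TypeError: Object of type float32 is not JSON serializable
```

Run:
```python
from h import *
T={'sq':(523.4,-111.5),'rd':(642,-28.5),'B':(633,-123),'C':(652,66),'A':(543,76.5)}
out=[];res={}
for k in ['sq','rd','B','C','A']:
    z=130 if k in('sq','rd') else 64
    im,c=cv2.imread(f'pics/n_{k}.png'),cal('n_'+k)
    r=(grip_at if z==130 else spindle_at)(im,c,T[k],z); out.append(r[3]); res[k]=[float(r[0][0]-.65),float(r[0][1]+.65),float(r[1])]
json.dump(res,open('res.json','w')); print(res)
out.append(out[0]*0)
cv2.imwrite('pics/m1.png',cv2.resize(np.vstack([np.hstack(out[:3]),np.hstack(out[3:])]),(800,533)))
```

```text
{'sq': [523.9105733235677, -112.33563639322917, 0.40079355239868164], 'rd': [642.7645863850912, -28.845015462239584, 0.6403566598892212], 'B': [633.6949478725833, -123.36687175240979, 0.30210058486177815], 'C': [652.6118012221553, 65.65872133000981, 0.17959584891229774], 'A': [543.2341383531868, 76.67340607732433, -0.36430336681701037]}
```

View pics/m1.png

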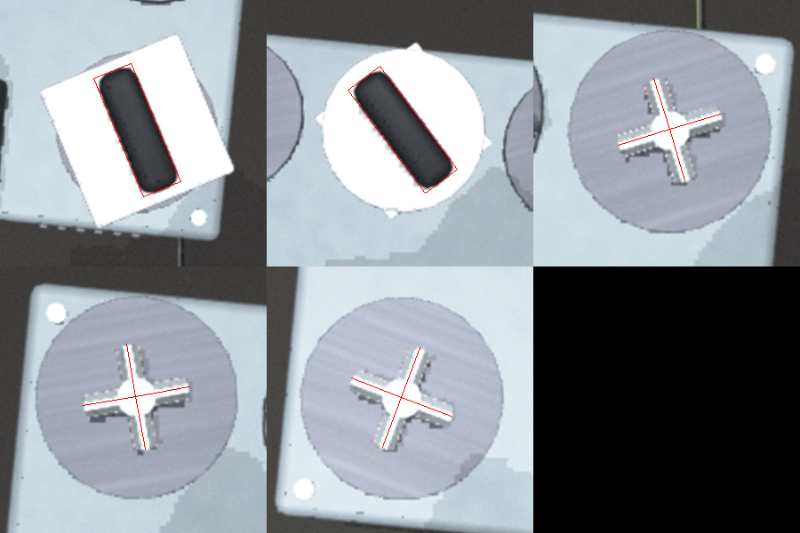

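```bash
cat >> h.py <<'E'
def near(yaw,cur=None,per=PI):
    cur=current_ee_rot()[2] if cur is None else cur
    return cur+(yaw-cur+per/2)%per-per/2
def go(x,y,z,yaw):
    """joint move, picking the half turn that the IK can do with joint 7 well inside"""
    best=None
    for k in (0,1,-1):
        pass
    env.move_pose([x,y,z],[PI,0,yaw])
def pick(xy,yaw,zt,zup=230):
    env.release() if current_width()<80 else None
    env.move_pose([*xy,zt+60],[PI,0,yaw]); env.move_l([*xy,zt],max_speed=100)
    env.grasp(); w=current_width(); print('grip width',round(float(w),1),'pos',current_ee_pos().round(1),current_gripper_force())
    env.move_l([*xy,zup],max_speed=120); print('up w',current_width(),current_wrist_force().round(1),current_t())
def lower(xy,z0,zend,F=15,sp=50):
    h=env.move_l([*xy,zend],max_speed=sp,until_force=F); p=current_ee_pos(); print('stop',h,p.round(1),current_wrist_force().round(1)); return p
E
sed -i '/^def go/,/^    env.move_pose(\[x,y,z\]/d' h.py
python3 - <<'E'
from h import *
R=json.load(open('res.json')); x,y,t=R['rd']
print(current_ee_rot())
env.move_l([560,-20,260])
pick((x,y),t,97)
print(current_joint_positions().round(2))
env.move_pose([420,-250,160],[PI,0,R['sq'][2]])
p=lower((420,-250),160,55,F=10)
env.release(); env.move_l([420,-250,200])
im,c=look((x,y),64,0.0,'s1',ztcp=200); r=spindle_at(im,c,(x+.65,y-.65)); print(r[:3]); cv2.imwrite('pics/s1r.png',r[3])
R['S1']=[float(r[0][0]-.65),float(r[0][1]+.65),float(r[1])]; R['rdz']=float(p[2]); json.dump(R,open('res.json','w')); print(R['S1'],current_t())
E
```

```text
[ 3.14084555e+00 -1.50660427e-03 -8.05802923e-04]
grip width 15.3 pos [642.9 -28.9  97.2] 60.525548458099365
up w 15.227626447001004 [ 0.   0.4 -1.8] 22.275
[-0.59  0.56  0.83  1.66 -0.45  1.12 -0.56]
stop True [ 420.1 -250.2   61. ] [-0.6  0.5  5.9]
(array([643.75406294, -29.48665704]), np.float64(0.6427967649883775), np.float64(0.8063574341180485))
[643.1040629399697, -28.836657044573062, 0.6427967649883775] 28.2583
```

```bash
cat >> h.py <<'E'
def seat(xy,yaw,zhome,zhover=175):
    env.move_pose([*xy,230],[PI,0,yaw]); env.move_l([*xy,zhover-15],max_speed=120)
    p=lower(xy,zhover,zhome-3,F=18)
    if p[2]<zhome+2.5: return True
    for dx,dy,da in [(0,0,.05),(0,0,-.05),(2,0,0),(-2,0,0),(0,2,0),(0,-2,0)]:
        env.move_l([xy[0]+dx,xy[1]+dy,p[2]+2],[PI,0,yaw+da],max_speed=40)
        q=lower((xy[0]+dx,xy[1]+dy),0,zhome-3,F=18)
        if q[2]<zhome+2.5: return True
    return False
E
python3 - <<'E'
from h import *
R=json.load(open('res.json')); x,y,t=R['sq']
env.move_l([540,-60,260])
pick((x,y),t,97)
ok=seat(R['S1'][:2],R['S1'][2],97); print(ok)
if ok:
    env.release(); env.move_l([*R['S1'][:2],200])
    im,c=look((x,y),64,0.0,'s2',ztcp=210); r=spindle_at(im,c,(x+.65,y-.65)); print(r[:3])
    R['S2']=[float(r[0][0]-.65),float(r[0][1]+.65),float(r[1])]; json.dump(R,open('res.json','w')); print(R['S2'],current_t())
E
```

```text
grip width 15.3 pos [ 524.1 -112.4   97.1] 60.583051443099976
up w 15.066597900575921 [ 0.6  0.5 -3. ] 32.1083
stop True [642.9 -29.1  97.1] [-0.7  0.5  5.7]
True
(array([ 524.91506191, -113.07426925]), np.float64(0.39722137780441713), np.float64(0.7807734975174372))
[524.2650619069536, -112.42426925183511, 0.39722137780441713] 37.2667
```

Run:
```python
from h import *
R=json.load(open('res.json'))
pick((420,-250),R['sq'][2],R['rdz'])
ok=seat(R['S2'][:2],R['S2'][2],97); print(ok)
if ok:
    env.release(); env.move_l([*R['S2'][:2],200])
    out=[]
    for k,g in (('x1',(500,-310)),('x2',(477,-424))):
        im,c=look(g,94,0.0,'n_'+k,ztcp=190)
        r=grip_at(im,c,g,94); print(k,r[0],np.degrees(r[1]),r[2]); out.append(r[3])
        R[k]=[float(r[0][0]-.65),float(r[0][1]+.65),float(r[1])]
    cv2.imwrite('pics/top1.png',imaging.grab_frame('top'))
    cv2.imwrite('pics/m2.png',np.hstack(out)); json.dump(R,open('res.json','w')); print(current_t())
```

```text
grip width 14.9 pos [ 420.2 -250.1   61.2] 58.61089289188385
up w 15.375043573914798 [-0.6 -0.9 -1.4] 41.0167
stop True [ 524.  -112.6   97.2] [-0.5  0.4  4.9]
True
x1 [ 500.30522664 -314.29415385] -23.385221 (48.48931376139323, 15.281079610188803)
x2 [ 471.61419678 -433.29080709] -26.927677 (48.16412862141927, 15.652161916097006)
47.05
```

View pics/m2.png

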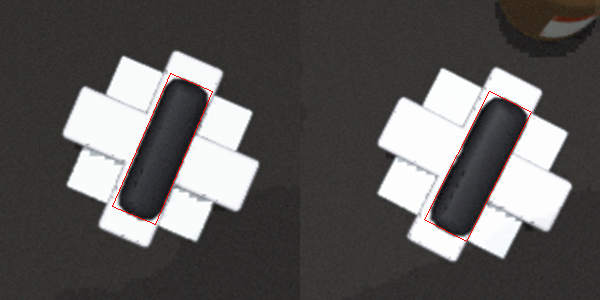

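Run:
```python
from h import *
R=json.load(open('res.json')); x,y,t=R['x1']
im,c=look((x,y),94,0.0,'n_x1b',ztcp=190); r=grip_at(im,c,(x,y),94); print(r[:3])
x,y=r[0]+[-.65,.65]; t=float(r[1])
pick((x,y),t,61)
w=current_width()
if 12<w<20:
    ok=seat(R['A'][:2],R['A'][2],97); print(ok)
    if ok:
        env.release(); env.move_l([*R['A'][:2],230])
        env.move_l([480,-200,250],[PI,0,0],max_speed=300)
        x,y,t=R['x2']; im,c=look((x,y),94,0.0,'n_x2b',ztcp=190); r=grip_at(im,c,(x,y),94); print(r[:3]); cv2.imwrite('pics/x2b.png',r[3])
print(current_t())
```

```text
(array([ 500.25687052, -314.40308533]), np.float32(-0.40641856), (48.53935241699219, 15.328421274820963))
grip width 15.3 pos [ 499.7 -313.8   61.2] 59.10281181335449
up w 15.238031544267779 [-0.2  0.1 -2.5] 51.225
stop True [543.   76.5  97.2] [-1.9 -0.2  5.7]
True
(array([ 471.36940918, -433.83389181]), np.float32(-0.4735974), (47.9599863688151, 14.895258585611979))
58.6083
```

x2 has not moved; pick it, seat it on B, then inspect everything before releasing the brake.

Run:
```python
from h import *
R=json.load(open('res.json')); x,y,t=R['x2']
pick((x,y),t,61)
w=current_width()
if 12<w<20:
    ok=seat(R['B'][:2],R['B'][2],97); print(ok)
    if ok:
        env.release(); env.move_l([*R['B'][:2],230])
        env.move_pose(m2w(-43,0,260),[PI,0,TH+PI]); env.dwell(.2); snap('w3')
        im=imaging.grab_frame('scene'); cv2.imwrite('pics/scene1.png',im)
        cv2.imwrite('pics/f1.png',np.hstack([cv2.imread('pics/w3.png')[100:400,150:500],cv2.resize(im[150:350,100:350],(375,300))]))
print(current_t())
```

```text
grip width 15.5 pos [ 471.  -432.7   61.1] 60.46542763710022
up w 15.111332104307154 [ 0.   0.7 -1.2] 62.0583
stop True [ 633.4 -123.6   97. ] [-1.   0.   4.1]
True
69.2417
```

View pics/f1.png

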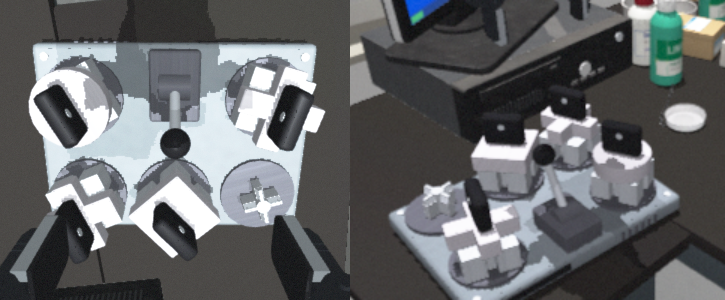

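```bash
sed -i 's/^TH=.*/TH=-0.098; MC=np.array([588.4,-23.4]); PI=np.pi/' h.py
python3 - <<'E'
from h import *
def w2m(p):
    d=np.array(p[:2])-MC; c,s=np.cos(TH),np.sin(TH); return np.array([c*d[0]+s*d[1],-s*d[0]+c*d[1]])
p=w1p(413,248,118); print('ball',w2m(p+[.65,-.65,0]))
# silhouette-based ball check over lever angle
for a in (.8,.9,1.0): 
    X=m2w(-65+75*np.sin(a-.5),0,52+75*np.cos(a-.5)); print(a,(w2pix('wrist',X-[.65,-.65,0],cal('w1'))-[170,150])*2.66)
for k in ('A','B','S1','S2','C'): print(k,w2m(json.load(open('res.json'))[k]).round(1))
E
```

```text
ball [-32.74402729  -0.53054246]
0.8 [415.24740444 222.65126536]
0.9 [414.92792807 241.88025453]
1.0 [414.58850948 258.90997177]
A [-54.7  95.2]
B [ 54.9 -95.1]
S1 [55.  -0.1]
S2 [-55.1 -94.9]
C [55.2 94.9]
```

Run:
```python
from h import *
def w2m(p):
    d=np.array(p[:2])-MC; c,s=np.cos(TH),np.sin(TH); return np.array([c*d[0]+s*d[1],-s*d[0]+c*d[1]])
env.grasp()
env.move_pose(m2w(-85,0,240),[PI,0,TH]); env.move_l(m2w(-85,0,110))
h=env.move_l(m2w(-42,0,110),max_speed=25,until_force=20); print(h,w2m(current_ee_pos()),current_wrist_force())
env.move_l(m2w(-70,0,110)); env.move_l(m2w(-70,0,240))
env.move_pose(m2w(-43-84+55,0,260),[PI,0,TH+PI]); env.dwell(.2); snap('w4')
for a in (.9,.95,1.0,1.05):
    X=m2w(-65+75*np.sin(a-.5),0,52+75*np.cos(a-.5)); print(a,w2pix('wrist',X-[.65,-.65,0],cal('w4')))
im=cv2.imread('pics/w4.png'); u,v=map(int,w2pix('wrist',m2w(-29,0,118),cal('w4')))
cv2.imwrite('pics/f2.png',cv2.resize(im[v-50:v+50,u-50:u+50],None,fx=5,fy=5)); print(u-50,v-50,current_t())
```

```text
True [-57.60071538  -0.16981964] [-1.06764653  0.14993822 -0.26443515]
0.9 [319.97759115 269.56395954]
0.95 [319.97097736 272.545361  ]
1.0 [319.96429453 275.3114074 ]
1.05 [319.95756927 277.8574058 ]
269 226 78.3667
```

View pics/f2.png

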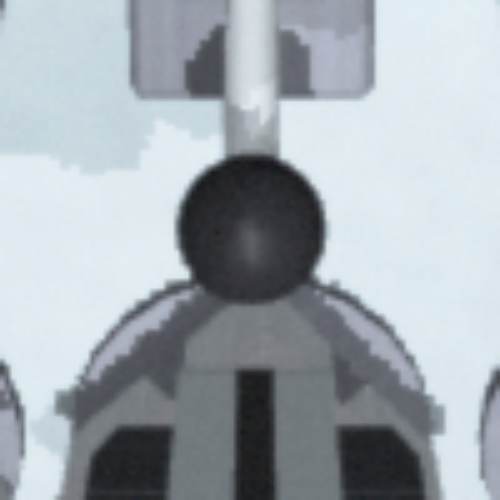

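Run:
```python
from h import *
def w2m(p):
    d=np.array(p[:2])-MC; c,s=np.cos(TH),np.sin(TH); return np.array([c*d[0]+s*d[1],-s*d[0]+c*d[1]])
env.move_pose(m2w(3,0,240),[PI,0,TH]); h=env.move_l(m2w(3,0,112),max_speed=80,until_force=8); print(h,current_ee_pos())
if not h:
    h=env.move_l(m2w(-100,0,112),max_speed=40,until_force=20); print(h,w2m(current_ee_pos()),current_wrist_force())
    env.move_l(m2w(-55,0,112)); env.move_l(m2w(-55,0,260)); 
    env.move_pose(m2w(-150,-120,300),[PI,0,TH]); env.dwell(.2)
    for n in('scene','top'): cv2.imwrite(f'pics/{n}2.png',imaging.grab_frame(n))
    a=cv2.imread('pics/scene2.png'); b=cv2.imread('pics/top2.png')
    cv2.imwrite('pics/f3.png',np.hstack([cv2.resize(a[180:380,100:340],(480,400)),cv2.resize(b,(533,400))[:,100:420]]))
print(current_t())
```

```text
False [591.67986425 -23.71007573 112.42616342]
True [-81.78446666   0.20600492] [ 2.57413181 -1.52165984 -0.09485128]
86.9167
```

View pics/f3.png

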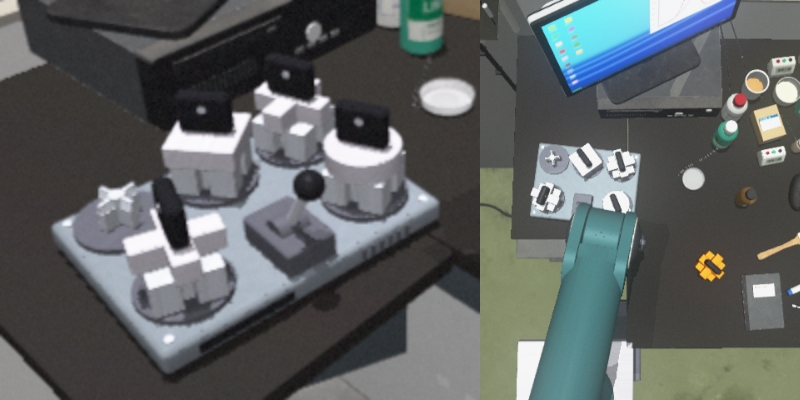

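```bash
python3 -c "
from bench import *
print(env.finish_job(),current_t())"
```

```text
the job is handed in; nothing more can be done
the job is handed in; nothing more can be done
```

The job is handed in at about 87 s: brake on, round and square heads swapped, both white cross heads seated on spindles that were empty, every head home, lever tipped fully back, and the bottle left standing.

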